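Refit the keyed knob on a height gauge and press its foot onto a coupling

ROBOT

A 6-joint arm with a two-finger parallel gripper is mounted at the origin on a cart in front of the work surface, level with it; the furniture and walls round the work are solid. World frame = base frame: x ahead of the robot, y to its left, z up, the work surface at z = 0. Lengths are in m, angles in rad, forces in N, time in s.
With the tool pointing down it reaches from about 0.375 to 0.975 m from the base axis. Payload 3.8 kg.
Tool frame: the origin (TCP) lies on the centre line of the jaws, within the pads' length; the fingertips stand 22 mm ahead of it and the grasp point (between the pads) lies 3 mm ahead of it; z points along the fingers, y is the line along which they close (so a half turn about z gives the same grasp; the last joint's range is limited). The gripper opens to 85 mm and grips with 20 to 120 N. Pads are 22 mm wide; open, the fingers measure 114 mm over their backs; the gripper's body (76 mm by 85 mm) begins 54 mm behind the grasp point. The pads swing forward as they close: fully open they stand 13 mm farther back than shut.
Start: joints at [1.213, 0.264, 1.604, -0, 1.274, -0.037], TCP at [0.213, 0.641, 0.253] pointing down, gripper open.
Joint ranges: [-2.63, 2.63], [-0.94, 2.18], [0.31, 2.57], [-1.31, 4.45], [0, 2.66], [-2.55, 2.55]. Speed limits (rad/s): [2.57, 2.57, 3.14, 3.14, 3.14, 3.14].

INTERFACE

Orientations are given as a unit quaternion [x, y, z, w].
In Python, from station import env gives the robot as it stands.
- The arm moves only by the tool shift_gripper, called after "Call:" by a JSON object that holds its "name" and its "arguments", one argument or row to a line. Schema: {"type":"object","properties":{"plan":{"type":"object","properties":{"increments":{"type":"array","items":{"type":"array","items":{"type":"number"},"minItems":7,"maxItems":7},"minItems":1,"maxItems":10}},"additionalProperties":false,"required":["increments"]},"clamp_n":{"type":"number"},"only":{"type":"string"},"quiet":{"type":"boolean"},"lines":{"type":"string"}},"required":["plan"],"additionalProperties":false}. plan is an object whose key "increments" holds a list of rows, 1 to 10 of them, each of 7 numbers: dx, dy, dz in m, then a rotation vector rx, ry, rz in rad, then the finger opening in m; each row shifts and turns the commanded pose from where the row before left it, along the tool's axes as they then stand; what a row does not reach is not made up. A row lasts 1/10 s, in which the tool goes at most 0.05 m and 0.15 rad, less where a joint would pass 70% of its speed; a pose out of reach is approached as far as the arm can. The fingers move at their own pace and stop on an object; clamp_n is the grip in N (left out, the last holds). Time passes only in rows, so rows that do not move let the fingers close. The tool returns the time, the measured TCP pose, the force, the opening and the grip force at its end. only (a regular expression) keeps the lines of the reply that match it, lines (a string "A,B") keeps lines A to B, and quiet returns only ok. Input that does not fit is refused with a message, and nothing moves.
- env.observe(): the state, without advancing time (a new reading comes with each control period).
- env.snapshot(name): name is "scene" or "top" or "wrist"; returns the picture (420x560x3 uint8, blue, green, red); there is no depth.
- env.camera_model(name): a dict with "mtx" (3x3 intrinsics, pixels), "dist_coeffs" ([k1, k2, p1, p2, k3] as OpenCV has them; the pictures are not rectified), "rvec" (rotation vector, rad) and "tvec" (3), from world to camera coordinates, as OpenCV has them. Camera axes: x right, y down, z forward; pixel columns grow to the right and rows downward; lengths in m; the calibration is good to about 2 mm. A picture is of the moment at which its call begins: read the wrist's pose just before it. camera_model takes no time and is no camera call; for the wrist camera it gives the pose at the moment of the call.
- env.job_done(): hands the job in; it is judged then, once.
The state is a dict: "clock": time; "joint_pos": joint angles; "joint_vel": joint speeds; "joint_torque": joint torques, N m; "tcp_pos": TCP position; "eef_rot": TCP orientation; "wrist_force": force on the tool from outside, world axes, zero at the start; "ft_torque": the same for the moment, N m; "grip_width": finger opening in m; "gripper_force": force on a finger pad.
Only numpy, scipy, OpenCV 4.12 (cv2) and the standard library are available. Lean on these libraries where they do the work, as an engineer would, in place of code of your own. Each camera call takes 0.05 s, during which the arm holds its last target. There are 200 camera calls.

TASK

The press knob has come off the small bench height gauge. Pick the knob up, turn it so that the flat in its bore (on the side of its pointed nose) matches the flat of the gauge's D-shaped shaft, and push it fully home; keep pressing so that the spindle goes down and its sprung foot rests on the tube coupling on the anvil and gives by a few millimetres. Finish while still gripping the knob and pressing it down: do not let go. Leave the tin, the trimming tool and the wooden wedge alone.

Things in the scene. Friction and masses are not known exactly. Their poses are not given: they have to be found in the camera images.
- knob: black press knob, bore down, about 50 g. Origin: centre of underside, z up. Round skirt 38 mm across, 21 high; above it a bar grip 16 mm thick (y), 34 long (x -16 to +18), from 21 to 43 mm up. A pointed nose with a thin white line at the bar's -x end marks the side of the flat. D-shaped blind bore from below, 18 mm deep, 17.2 mm diameter, its flat 4.2 mm from the axis on the -x side.
- knob_nose (a point): tip of the knob's nose, 24 mm from the knob's axis along its -x, 32 mm above its underside
- gauge: bench height gauge, fixed to the bench, turned differently each time. Origin: on the bench top, on the spindle's axis; z up; +x points to its column. Dark steel base 110 mm wide (y), from x -55 to +95 mm, 14 mm high; column at x = +70 mm, up to 114 mm high; grey arm and guide boss 18 mm radius up to 96 mm high.
- shaft_seat (a point): centre of the spindle collar's top face (31 mm across), where the knob's underside rests when home; 122 mm above the bench, sinks with the spindle. Axes parallel to the gauge's. The D-shaft stands on it: 16 mm diameter, 16 tall, top 2 mm tapered, flat on its -x side 3.5 mm from the axis. The knob fits with its axes parallel to these (nose to -x, within 8 degrees). It does not rotate.
- shaft_top (a point): centre of the D-shaft's top end, 16 mm above shaft_seat; 138 mm above the bench with the spindle up
- spindle (a joint): downward travel of the sprung spindle, m: 0 = up, 0.020 = hard stop. A spring holds it up: about 3 N to start it, about 6 N at 0.020. The foot meets the coupling at about 0.013 and then yields on its own spring, so the push needed grows to about 11 N at 0.020. Let go, it springs back up.
- coupling: nickel-plated tube coupling 19 x 42 x 17 mm lying along the gauge's y between two low ribs on the anvil under the foot; origin: centre of its underside, 22 mm above the bench. Need not be touched by the robot.
- rivet_tin: round tin 65 mm across, 27 mm high; bystander; origin under its centre
- trim_tool: hand-held trimming tool 32 x 143 x 30 mm, lying along its y; bystander; origin under its centre
- wedge: brown wooden wedge 30 x 85 x 24 mm, lying along its y; bystander; origin under its centre
- foot (a joint): how far the sprung foot has been pushed up into the spindle, m: 0 = fully out, to about 0.007 with the spindle at its stop. It stays 0 until the foot meets the coupling; its spring then presses on the coupling with about 1.2 N + 600 N/m x travel.
- foot_face (a point): centre of the underside of the foot, a flat steel disc 24 mm across at the spindle's lower end; 51 mm above the bench with the spindle up, 38 mm when it rests on the coupling

How it is judged:
By the outcome, as a careful person would: the job done as asked, in the order asked, and still so for the second after the job is handed in, while the arm keeps its last pose, push and grip.
It also fails if it takes over 38 s, if anything falls off the work surface, if the arm or the gripper's body presses on something with over 40 N, if the wrist force passes 120 N, or if a joint passes its speed limit or range.

## Working session

There is one attempt and no reset: what is moved stays moved. The work goes in short steps, Python scripts to look and compute and a tool call to move; the robot and the scene stay as the last step left them, time stands still between calls to the robot, and variables do not carry over. Pictures are saved under pics/ and viewed, at most 10 in all, crops included, and the job is handed in when it is done.

```bash
ls; mkdir -p pics; python3 - <<'E'
from station import env
import cv2
for n in("scene","top"):
    cv2.imwrite(f"pics/{n}0.png",env.snapshot(n))
    m=env.camera_model(n);print(n,m)
o=env.observe();print(o["clock"],o["tcp_pos"],o["eef_rot"],o["grip_width"])
E
```

```text
pics
station.py
scene {'mtx': array([[498.46735539,   0.        , 280.37797357],
       [  0.        , 498.46735539, 209.32790462],
       [  0.        ,   0.        ,   1.        ]]), 'dist_coeffs': array([-0.0923173,  0.       ,  0.       ,  0.       ,  0.       ]), 'rvec': array([ 1.03790852, -2.26783568,  1.20696308]), 'tvec': array([0.47194317, 0.2662259 , 0.65277899])}
top {'mtx': array([[462.9156187 ,   0.        , 283.72501162],
       [  0.        , 462.9156187 , 206.37751864],
       [  0.        ,   0.        ,   1.        ]]), 'dist_coeffs': array([-0.13559251,  0.        ,  0.        ,  0.        ,  0.        ]), 'rvec': array([ 2.14769708, -2.05893115,  0.22272501]), 'tvec': array([0.1325491 , 0.53843067, 0.9279382 ])}
0.1 [0.21265608 0.63996894 0.25206812] [ 1.59727163e-01  9.87160661e-01 -1.01189490e-03 -1.94626568e-04] 0.08540183530438986
```

View pics/scene0.png

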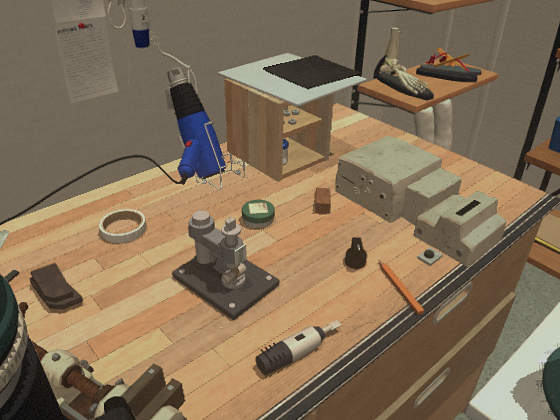

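View pics/top0.png

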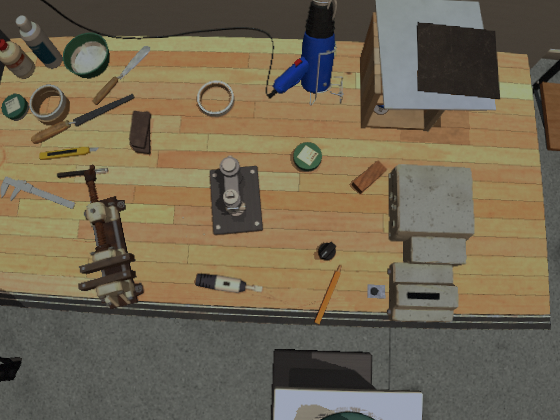

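```bash
cat > h.py <<'E'
import numpy as np,cv2
from station import env
from scipy.spatial.transform import Rotation as R
def ray(m,px,z):
    "world point at height z seen at pixel"
    u=cv2.undistortPoints(np.array([[px]],float),m["mtx"],m["dist_coeffs"])[0,0]
    Rm=cv2.Rodrigues(np.array(m["rvec"]))[0]; c=-Rm.T@np.array(m["tvec"]).ravel(); d=Rm.T@np.r_[u,1]
    return c+d*(z-c[2])/d[2]
def proj(m,P):
    return cv2.projectPoints(np.atleast_2d(np.array(P,float)),np.array(m["rvec"]),np.array(m["tvec"]),m["mtx"],m["dist_coeffs"])[0][:,0]
E
python3 - <<'E'
from h import *
t=env.camera_model("top");s=env.camera_model("scene")
print(ray(t,(0,0),0),ray(t,(560,420),0),proj(t,[[0,0,0],[.213,.641,.253]]),proj(s,[[0,0,0],[.213,.641,.253]]))
print("knob",ray(t,(327,251),.03),"gauge",ray(t,(231,196),.138), ray(t,(229,166),.114))
print("base corners",[ray(t,p,.014)[:2].round(3) for p in((210,169),(258,166),(263,230),(214,234))])
a=cv2.imread("pics/top0.png")
A=cv2.resize(a[155:245,200:275],None,fx=6,fy=6,interpolation=cv2.INTER_CUBIC)
B=cv2.resize(a[235:268,310:345],None,fx=9,fy=9,interpolation=cv2.INTER_CUBIC)
C=np.zeros((540,770,3),np.uint8);C[:,:450]=A;C[:297,455:770]=B
cv2.imwrite("pics/c1.png",C)
cv2.imwrite("pics/w0.png",env.snapshot("wrist"))
E
```

```text
[1.10505069 0.97724632 0.        ] [ 0.0813685  -0.48376441  0.        ] [[346.64746251 461.97621189]
 [ -6.54392787 351.58460857]] [[617.83433681 399.68901445]
 [ 44.40725512 530.35952274]]
knob [0.44426996 0.05813175 0.03      ] gauge [0.5314665  0.25895145 0.138     ] [0.60041573 0.27054388 0.114     ]
base corners [array([0.622, 0.327]), array([0.634, 0.218]), array([0.487, 0.199]), array([0.473, 0.307])]
```

View pics/c1.png

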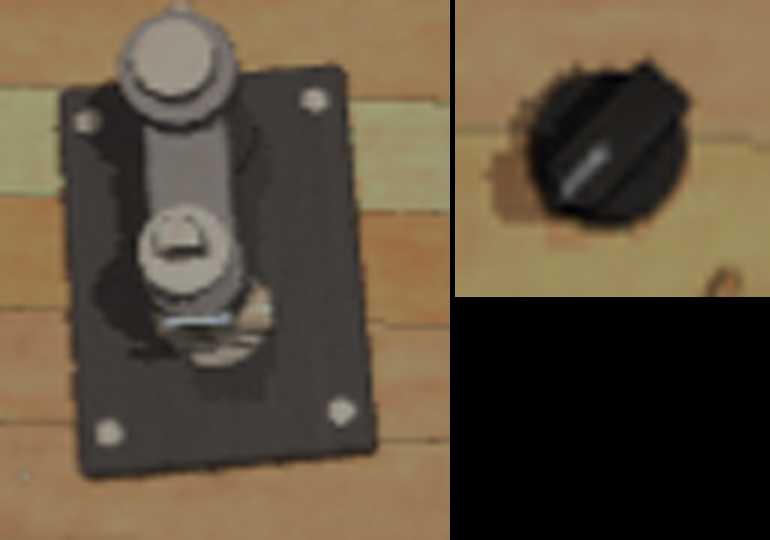

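View pics/w0.png

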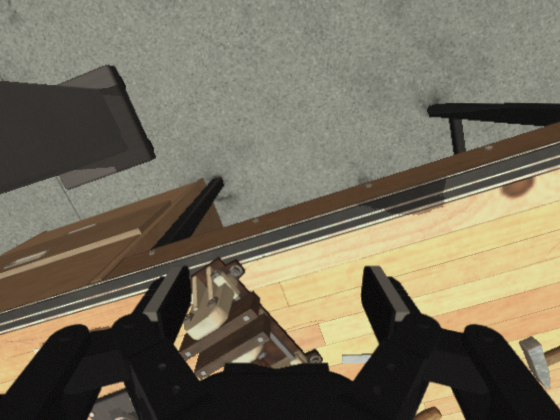

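```bash
python3 - <<'E'
from h import *
from scipy.optimize import least_squares
t=env.camera_model("top")
f=lambda x,y:(200+x/6,155+y/6)
k=lambda x,y:(310+(x-455)/9,235+y/9)
obs=np.array([f(60,90),f(343,66),f(376,455),f(85,478),f(183,250)])
loc=np.array([[95,55,14],[95,-55,14],[-55,-55,14],[-55,55,14],[0,0,122]])/1e3
def W(p,l): return np.c_[l[:,:2]@R.from_euler('z',p[2]).as_matrix()[:2,:2].T+p[:2],l[:,2]]
r=least_squares(lambda p:(proj(t,W(p,loc))-obs).ravel(),[.53,.26,.1]);print("gauge",r.x[:2],np.degrees(r.x[2]),r.fun.round(1))
ko=np.array([k(648,60),k(690,105),k(562,208),k(607,150)])
kl=np.array([[18,8,43],[18,-8,43],[-24,0,43],[-8,0,43]])/1e3
for s in(1,-1):
    l=kl.copy();
    if s<0:l[:2,1]*=-1
    for n in (3,4):
        r2=least_squares(lambda p:(proj(t,W(p,l[:n]))-ko[:n]).ravel(),[.445,.058,.8]);print("knob",r2.x[:2],np.degrees(r2.x[2]),r2.fun.round(1))
print("line",ray(t,k(565,198),.043),ray(t,k(607,150),.043))
# skirt left/right/bottom extremes
print([ray(t,k(*p),.021)[:2].round(4) for p in((528,148),(690,148),(612,228))])
o=env.observe();Rm=R.from_quat(o["eef_rot"]).as_matrix();print(Rm.round(3),o["joint_pos"])
E
```

```text
gauge [0.53314682 0.26103153] 7.613417589067918 [-0.4  0.   0.5 -0.3  0.2 -0.4 -0.8  0.2  0.4  0.4]
knob [0.44450726 0.05585912] -39.21376620042375 [-0.2 -0.2  0.8 -0.3 -0.6  0.5]
knob [0.44523805 0.05549691] -39.48766874188597 [ 0.  -0.5  1.  -0.6 -0.5  0.1 -0.6  1. ]
knob [0.44446844 0.05578668] -37.822504196208264 [ 5.4  4.5 -5.  -5.3 -0.4  0.7]
knob [0.44524078 0.05548276] -38.25064592071461 [ 5.6  4.2 -4.8 -5.6 -0.3  0.3 -0.5  1. ]
line [0.42944281 0.06908926 0.043     ] [0.44120516 0.05946269 0.043     ]
[array([0.4437, 0.0767]), array([0.4452, 0.0375]), array([0.4251, 0.0559])]
[[-0.949  0.315 -0.001]
 [ 0.315  0.949 -0.002]
 [ 0.    -0.002 -1.   ]] [ 1.21312513e+00  2.64557454e-01  1.60508152e+00  1.29994016e-05
  1.27372292e+00 -3.69117190e-02]
```

Call:
{"name": "shift_gripper", "arguments": {
  "plan": {"increments": [[0,0,0,0,0,0.122,0.085],[0,0,0,0,0,0.122,0.085],[0,0,0,0,0,0.121,0.085],[-0.0392,-0.0218,0,0,0,0,0.085],[-0.0392,-0.0218,0,0,0,0,0.085],[-0.0392,-0.0218,0,0,0,0,0.085],[-0.0392,-0.0218,0,0,0,0,0.085],[-0.0392,-0.0218,0,0,0,0,0.085],[-0.0392,-0.0218,0,0,0,0,0.085],[-0.0392,-0.0218,0,0,0,0,0.085]]},
  "clamp_n": 60
}}

```text
clock: 1.15
tcp_pos: [0.3287, 0.3469, 0.253]
eef_rot: [0.336, 0.942, -0.0, 0.0]
wrist_force: [0.1, -0.0, 0.9]
grip_width: 0.0851
gripper_force: 0.0
```

Call:
{"name": "shift_gripper", "arguments": {
  "plan": {"increments": [[-0.0392,-0.0218,0,0,0,0,0.085],[-0.0392,-0.0218,0,0,0,0,0.085],[-0.0392,-0.0218,0,0,0,0,0.085],[-0.0392,-0.0218,0,0,0,0,0.085],[-0.0392,-0.0218,0,0,0,0,0.085],[-0.0392,-0.0218,0,0,0,0,0.085],[-0.0,0,0.04,0,0,0,0.085],[0,0,0.04,0,0,0,0.085],[0,0,0.02,0,0,0,0.085],[0,0,0,0,0,0,0.085]]}
}}

```text
clock: 2.15
tcp_pos: [0.4244, 0.0976, 0.1495]
eef_rot: [0.337, 0.942, -0.002, -0.004]
wrist_force: [-0.5, 0.3, -0.0]
grip_width: 0.0849
gripper_force: 0.0
```

```bash
python3 - <<'E'
from h import *
m=env.camera_model("wrist")
cv2.imwrite("pics/w1.png",env.snapshot("wrist"))
o=env.observe();Rm=R.from_quat(o["eef_rot"]).as_matrix();print(o["tcp_pos"],Rm.round(4),o["joint_pos"])
p=(.4446,.0558,-39.3)
c,s=np.cos(np.radians(p[2])),np.sin(np.radians(p[2]))
l=np.array([[18,8,43],[18,-8,43],[-24,0,43],[-19,0,21],[19,0,21],[0,0,43]])/1e3
print(proj(m,np.c_[p[0]+c*l[:,0]-s*l[:,1],p[1]+s*l[:,0]+c*l[:,1],l[:,2]]).round(1))
E
```

```text
[0.42619735 0.09811065 0.15174182] [[-7.737e-01  6.336e-01 -4.100e-03]
 [ 6.336e-01  7.737e-01 -7.000e-04]
 [ 2.800e-03 -3.200e-03 -1.000e+00]] [ 1.69285960e-01 -1.01724742e-01  2.19489860e+00  1.08749275e-05
  1.05260243e+00 -7.15358397e-01]
[[263.3 279.7]
 [244.8 279.6]
 [252.9 235.2]
 [255.  230.3]
 [255.9 267.8]
 [253.6 261.2]]
```

View pics/w1.png

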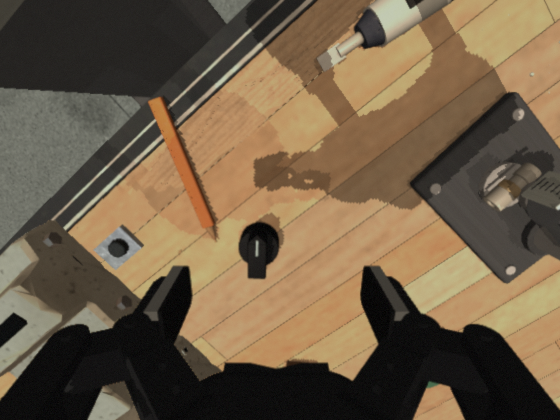

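```bash
python3 - <<'E'
from h import *
a=cv2.imread("pics/w1.png")[210:290,215:305]
a=cv2.convertScaleAbs(a,alpha=2.2,beta=10)
cv2.imwrite("pics/c2.png",cv2.resize(a,None,fx=7,fy=7,interpolation=cv2.INTER_CUBIC))
E
```

```text
(no output)
```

View pics/c2.png

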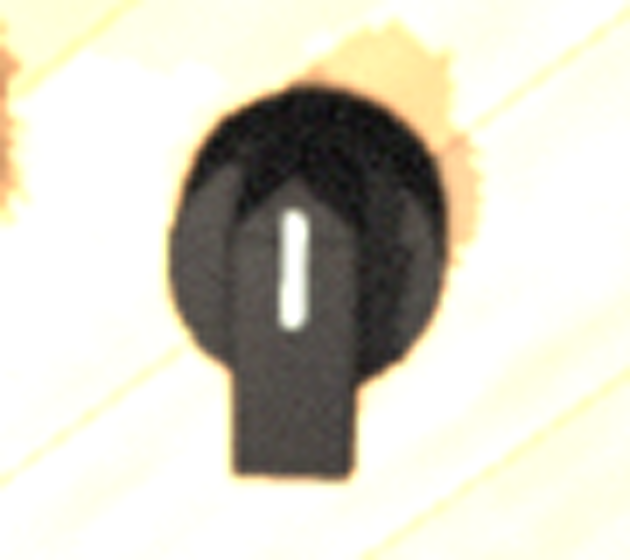

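```bash
python3 - <<'E'
from h import *
from scipy.optimize import least_squares
m=env.camera_model("wrist")
ob=np.array([[265.3,277.9],[248.3,277.6],[257.1,235.7],[257,257]])
l=np.array([[18,8,43],[18,-8,43],[-24,0,43],[-2,0,43]])/1e3
def W(p,l): return np.c_[l[:,:2]@R.from_euler('z',p[2]).as_matrix()[:2,:2].T+p[:2],l[:,2]]
for zz in (.043,):
    r=least_squares(lambda p:(proj(m,W(p,l[:3]))-ob[:3]).ravel(),[.4446,.0558,-.68]);print(r.x[:2],np.degrees(r.x[2]),r.fun)
o=env.observe();Rm=R.from_quat(o["eef_rot"]).as_matrix();print(o["tcp_pos"],o["joint_vel"].round(3) if hasattr(o["joint_vel"],"round") else o["joint_vel"])
# skirt centre at z=.021
print(ray(m,(215+308/7,210+232/7),.021))
for q in(r.x[:2],(.4446,.0558)): print(Rm.T@(np.r_[q,.05]-o["tcp_pos"]))
E
```

```text
[0.44873473 0.0582552 ] -40.78072977307531 [ 0.63824204  0.80471985 -0.64740071  0.62469917  0.00692245 -1.26879185]
[0.42619735 0.09811065 0.15174182] [ 0.008 -0.029 -0.058  0.002  0.003 -0.001]
[0.44484083 0.06224767 0.021     ]
[-0.04296785 -0.01623607  0.10167567]
[-0.04132443 -0.02075523  0.10169444]
```

Call:
{"name": "shift_gripper", "arguments": {
  "plan": {"increments": [[-0.021,-0.009,0.02,0,0,0,0.05],[-0.021,-0.009,0.02,0,0,0,0.05],[0,0,0.01,0,0,0,0.05],[0,0,0,0,0,0,0.05],[0,0,0,0,0,0,0.05]]},
  "clamp_n": 30
}}

```text
clock: 2.7
tcp_pos: [0.4494, 0.0586, 0.1044]
eef_rot: [0.336, 0.942, 0.0, 0.001]
wrist_force: [0.3, 0.3, 0.8]
grip_width: 0.0498
gripper_force: 0.0
```

```bash
python3 - <<'E'
from h import *
env.snapshot("wrist")
m=env.camera_model("wrist")
a=env.snapshot("wrist")
o=env.observe();Rm=R.from_quat(o["eef_rot"]).as_matrix();print(o["tcp_pos"],o["joint_vel"],Rm.round(3))
cv2.imwrite("pics/w2.png",cv2.resize(cv2.convertScaleAbs(a[180:400,150:400],alpha=1.8,beta=10),None,fx=2.7,fy=2.7,interpolation=cv2.INTER_CUBIC))
np.save("m2.npy",np.r_[np.ravel(m["rvec"]),np.ravel(m["tvec"])])
print(proj(m,[o["tcp_pos"],o["tcp_pos"]+Rm@[0,0,.022]]))
E
```

```text
[0.44968752 0.0586969  0.10469253] [-0.00039769 -0.00187331  0.00234153 -0.00222768 -0.00328105 -0.00246366] [[-0.774  0.633  0.002]
 [ 0.633  0.774  0.   ]
 [-0.002  0.002 -1.   ]]
[[275.98276429 292.45497892]
 [276.003041   268.25533733]]
```

View pics/w2.png

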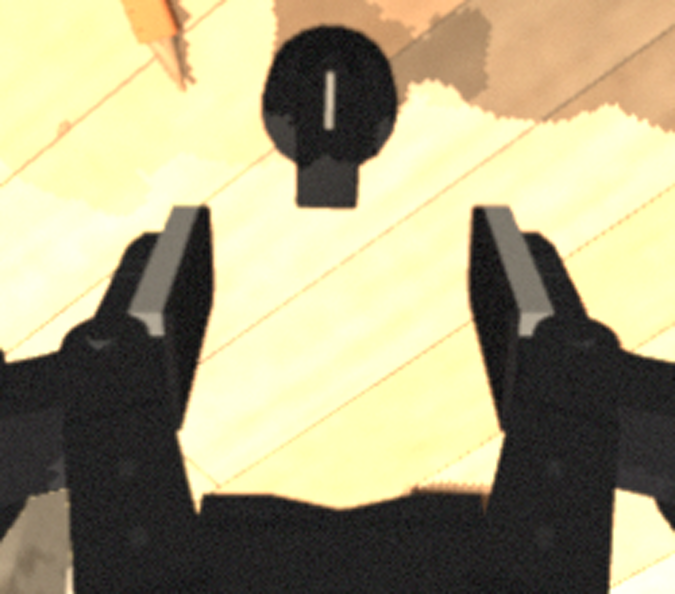

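```bash
python3 - <<'E'
from h import *
m=env.camera_model("wrist");o=env.observe();Rm=R.from_quat(o["eef_rot"]).as_matrix()
for px,z in(((282.2,256.7),.043),((259.6,255.9),.043),((272.2,214.7),.021),((272.2,206.7),.043),((272.2,228.1),.043)):
    P=ray(m,px,z);print(P.round(4),(Rm.T@(P-o["tcp_pos"])).round(4))
E
```

```text
[0.4637 0.0529 0.043 ] [-0.0144  0.0042  0.0617]
[0.4536 0.0414 0.043 ] [-0.0138 -0.011   0.0617]
[0.4422 0.0615 0.021 ] [ 0.0078 -0.0027  0.0837]
[0.4318 0.0703 0.043 ] [ 0.0213 -0.0024  0.0617]
[0.4432 0.061  0.043 ] [ 0.0065 -0.0025  0.0617]
```

Call:
{"name": "shift_gripper", "arguments": {
  "plan": {"increments": [[0.004,-0.003,0.02,0,0,0,0.05],[0,0,0.02,0,0,0,0.05],[0,0,0.0165,0,0,0,0.05],[0,0,0,0,0,0,0.05],[0,0,0,0,0,0,0.03],[0,0,0,0,0,0,0.01],[0,0,0,0,0,0,0.0],[0,0,0,0,0,0,0.0],[0,0,0,0,0,0,0.0]]},
  "clamp_n": 30
}}

```text
clock: 3.7
tcp_pos: [0.4453, 0.0584, 0.0483]
eef_rot: [0.336, 0.942, 0.001, 0.001]
wrist_force: [-1.1, 0.8, 5.6]
grip_width: 0.0152
gripper_force: 32.1
```

```bash
python3 - <<'E'
from h import *
a=env.snapshot("wrist")
cv2.imwrite("pics/w3.png",cv2.resize(cv2.convertScaleAbs(a[180:400,150:400],alpha=2.2,beta=15),None,fx=2.7,fy=2.7,interpolation=cv2.INTER_CUBIC))
o=env.observe();print(o["tcp_pos"],R.from_quat(o["eef_rot"]).as_matrix().round(3),o["grip_width"],o["gripper_force"],o["wrist_force"])
E
```

```text
[0.4453419  0.05841312 0.04830695] [[-0.774  0.633  0.003]
 [ 0.633  0.774  0.   ]
 [-0.002  0.002 -1.   ]] 0.015317586282126431 32.12454557418823 [-0.47920009  0.37719487  5.97055918]
```

View pics/w3.png

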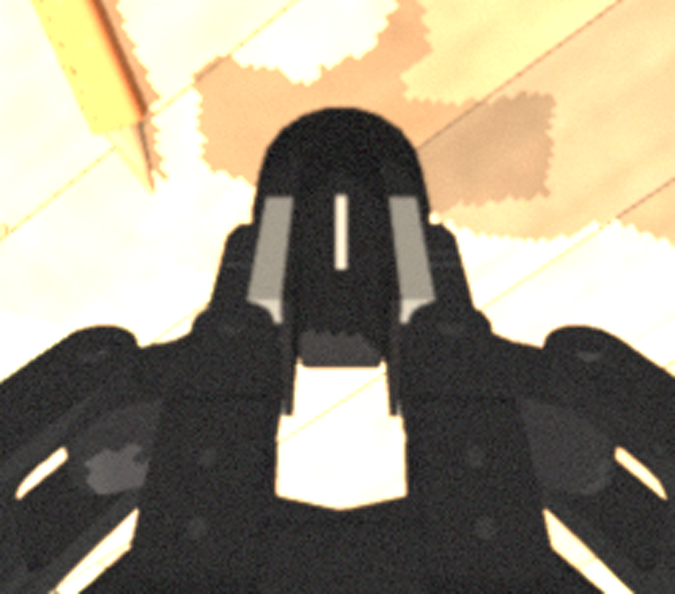

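```bash
python3 - <<'E'
from h import *
m=env.camera_model("wrist");o=env.observe();Rm=R.from_quat(o["eef_rot"]).as_matrix()
print(-cv2.Rodrigues(m["rvec"])[0].T@np.ravel(m["tvec"]))
for px,z in(((276.8,315.6),.043),((276.4,252.2),.043),((276.4,280),.043),((276.8,219.6),.021),((276.8,219.6),.0)):
    P=ray(m,px,z);print(P.round(4),(Rm.T@(P-o["tcp_pos"])).round(4))
E
```

```text
[0.38072473 0.11093006 0.16810737]
[0.4591 0.0477 0.043 ] [-0.0174  0.0005  0.0053]
[0.4314 0.0701 0.043 ] [0.0182 0.0002 0.0053]
[0.4429 0.0607 0.043 ] [0.0033 0.0002 0.0053]
[0.4257 0.0752 0.021 ] [0.0259 0.0004 0.0273]
[0.4321 0.07   0.    ] [0.0177 0.0005 0.0483]
```

Call:
{"name": "shift_gripper", "arguments": {
  "plan": {"increments": [[0,0,0,0,0,0,0],[0,0,-0.005,0,0,0,0],[0,0,-0.02,0,0,0,0],[0,0,-0.04,0,0,0,0],[0,0,-0.04,0,0,0,0],[0,0,-0.04,0,0,0,0],[0,0,0,0,0,0,0],[0,0,0,0,0,0,0]]},
  "clamp_n": 70
}}

```text
clock: 4.55
tcp_pos: [0.4445, 0.0582, 0.1931]
eef_rot: [0.336, 0.942, 0.001, 0.001]
wrist_force: [-0.0, 0.2, -0.9]
grip_width: 0.0145
gripper_force: 68.4
```

Call:
{"name": "shift_gripper", "arguments": {
  "plan": {"increments": [[0,0,-0.009,0,0,-0.1364,0],[0,0,-0.009,0,0,-0.1364,0],[0,0,0,0,0,-0.1364,0],[0,0,0,0,0,-0.1364,0],[0,0,0,0,0,-0.1364,0],[0,0,0,0,0,-0.1366,0],[0,0,0,0,0,0,0]]}
}}

```text
clock: 5.25
tcp_pos: [0.4422, 0.058, 0.2074]
eef_rot: [-0.066, 0.998, -0.0, -0.002]
wrist_force: [0.1, 0.4, -0.4]
grip_width: 0.0143
gripper_force: 68.4
```

Call:
{"name": "shift_gripper", "arguments": {
  "plan": {"increments": [[-0.0266,0.0316,0,0,0,0,0],[-0.0266,0.0316,0,0,0,0,0],[-0.0266,0.0316,0,0,0,0,0],[-0.0266,0.0316,0,0,0,0,0],[-0.0266,0.0316,0,0,0,0,0],[-0.0266,0.0316,0,0,0,0,0],[0,0,0,0,0,0,0],[0,0,0,0,0,0,0],[0,0,0,0,0,0,0]]}
}}

```text
clock: 6.15
tcp_pos: [0.5758, 0.2663, 0.2083]
eef_rot: [-0.066, 0.998, -0.001, -0.001]
wrist_force: [-0.2, -0.2, -0.1]
grip_width: 0.0138
gripper_force: 68.6
```

```bash
python3 - <<'E'
from h import *
env.snapshot("wrist")
m=env.camera_model("wrist")
a=env.snapshot("wrist")
cv2.imwrite("pics/w4.png",cv2.resize(cv2.convertScaleAbs(a[100:330,150:410],alpha=1.7,beta=15),None,fx=3,fy=3,interpolation=cv2.INTER_CUBIC)[:600])
o=env.observe();Rm=R.from_quat(o["eef_rot"]).as_matrix();print(o["tcp_pos"],Rm.round(3),o["grip_width"],o["gripper_force"],o["wrist_force"],o["joint_pos"])
print(proj(m,[[.5331,.261,.138],[.5331,.261,.122]]))
E
```

```text
[0.57611946 0.26605698 0.20927592] [[-0.991 -0.131 -0.001]
 [-0.131  0.991 -0.001]
 [ 0.001 -0.001 -1.   ]] 0.01425406786593456 68.58924508094788 [ 1.20297123 -0.89650626 -1.36422872] [ 3.93481083e-01  2.19333476e-01  1.74146419e+00 -2.07793687e-04
  1.18218054e+00 -1.30823386e+00]
[[277.03052314 170.41677988]
 [276.97599558 165.69587837]]
```

View pics/w4.png

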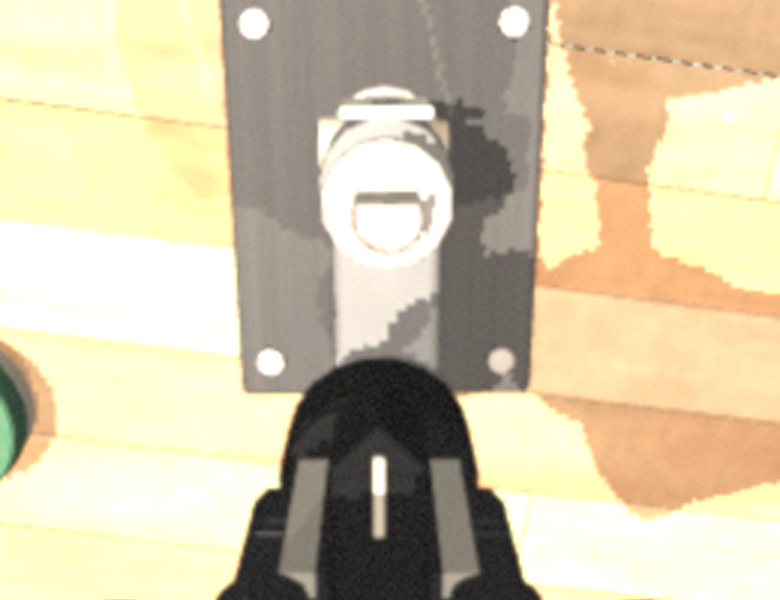

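```bash
python3 - <<'E'
from h import *
m=env.camera_model("wrist");o=env.observe();Rm=R.from_quat(o["eef_rot"]).as_matrix();T=o["tcp_pos"];print(T)
f=lambda x,y:(150+x/3,100+y/3)
def s(n,px,z):
    P=ray(m,px,z);print(n,P.round(4),(Rm.T@(P-T)).round(4))
s("collar c",f(386.5,203.5),.122)
for p in((320,203),(453,203),(386,137),(386,270)):s("collar",f(*p),.122)
s("shaft flat L",f(356,196),.138);s("flat R",f(431,196),.138);s("shaft back",f(391,252),.138)
zb=T[2]-.0483
s("skirt front",f(380,358),zb);s("line",f(379,458),zb+.043);s("line",f(379,538),zb+.043)
s("skirtL",f(284,440),zb+.01);s("skirtR",f(476,440),zb+.01)
t=env.camera_model("top")
E
```

```text
[0.57611946 0.26605698 0.20927592]
collar c [0.5348 0.2625 0.122 ] [0.0414 0.0019 0.0873]
collar [0.5367 0.2472 0.122 ] [ 0.0415 -0.0135  0.0873]
collar [0.5326 0.2778 0.122 ] [0.0415 0.0174 0.0873]
collar [0.5196 0.2603 0.122 ] [0.0566 0.0017 0.0873]
collar [0.5506 0.2645 0.122 ] [0.0253 0.0019 0.0873]
shaft flat L [0.5309 0.2552 0.138 ] [ 0.0462 -0.0048  0.0713]
flat R [0.5287 0.2711 0.138 ] [0.0462 0.0113 0.0713]
shaft back [0.5421 0.2643 0.138 ] [0.0339 0.0028 0.0713]
skirt front [0.5582 0.264  0.161 ] [0.018  0.0004 0.0483]
line [0.5582 0.2638 0.204 ] [0.018  0.0001 0.0053]
line [0.5724 0.2657 0.204 ] [0.0038 0.0002 0.0053]
skirtL [0.5737 0.2473 0.171 ] [ 0.0048 -0.0183  0.0383]
skirtR [0.5688 0.2842 0.171 ] [0.0048 0.019  0.0383]
```

Call:
{"name": "shift_gripper", "arguments": {
  "plan": {"increments": [[0.0215,0.0012,0,0,0,0,0],[0.02,0.001,0,0,0,0,0],[0,0,0.01,0,0,0,0],[0,0,0.008,0,0,0,0],[0,0,0,0,0,0,0],[0,0,0,0,0,0,0],[0,0,0,0,0,0,0]]}
}}

```text
clock: 6.95
tcp_pos: [0.5362, 0.2639, 0.1919]
eef_rot: [-0.066, 0.998, 0.0, 0.0]
wrist_force: [0.3, -0.4, 0.7]
grip_width: 0.0145
gripper_force: 68.6
```

Call:
{"name": "shift_gripper", "arguments": {
  "plan": {"increments": [[0,0,0.001,0,0,0,0],[0,0,0.001,0,0,0,0],[0,0,0.001,0,0,0,0],[0,0,0.001,0,0,0,0],[0,0,0,0,0,0,0],[0,0,0,0,0,0,0]]}
}}

```text
clock: 7.55
tcp_pos: [0.5355, 0.264, 0.1877]
eef_rot: [-0.066, 0.998, 0.0, -0.0]
wrist_force: [0.2, -0.5, -0.9]
grip_width: 0.0145
gripper_force: 68.6
```

Call:
{"name": "shift_gripper", "arguments": {
  "plan": {"increments": [[0.001,-0.0008,0,0,0,0,0],[0,0,0.001,0,0,0,0],[0,0,0.001,0,0,0,0],[0,0,0,0,0,0,0],[0,0,0,0,0,0,0]]}
}}

```text
clock: 8.05
tcp_pos: [0.5346, 0.263, 0.1857]
eef_rot: [-0.066, 0.998, -0.0, -0.0]
wrist_force: [-0.0, 0.1, -0.4]
grip_width: 0.014
gripper_force: 68.6
```

Call:
{"name": "shift_gripper", "arguments": {
  "plan": {"increments": [[0,0,0.001,0,0,0,0],[0,0,0.001,0,0,0,0],[0,0,0,0,0,0,0],[0,0,0,0,0,0,0]]}
}}

```text
clock: 8.45
tcp_pos: [0.5346, 0.263, 0.1837]
eef_rot: [-0.066, 0.998, -0.0, -0.0]
wrist_force: [1.3, 0.5, -0.9]
grip_width: 0.0142
gripper_force: 68.6
```

Call:
{"name": "shift_gripper", "arguments": {
  "plan": {"increments": [[0,0,0.001,0,0,0,0],[0,0,0.001,0,0,0,0],[0,0,0,0,0,0,0],[0,0,0,0,0,0,0]]}
}}

```text
clock: 8.85
tcp_pos: [0.5346, 0.263, 0.1816]
eef_rot: [-0.066, 0.998, -0.0, -0.0]
wrist_force: [-0.6, -0.5, -1.1]
grip_width: 0.0141
gripper_force: 68.6
```

Call:
{"name": "shift_gripper", "arguments": {
  "plan": {"increments": [[0,0,0.001,0,0,0,0],[0,0,0.001,0,0,0,0],[0,0,0,0,0,0,0],[0,0,0,0,0,0,0]]}
}}

```text
clock: 9.25
tcp_pos: [0.5346, 0.263, 0.1797]
eef_rot: [-0.066, 0.998, -0.0, -0.0]
wrist_force: [-0.9, 0.1, -0.5]
grip_width: 0.0145
gripper_force: 68.6
```

Call:
{"name": "shift_gripper", "arguments": {
  "plan": {"increments": [[0,0,0.001,0,0,0,0],[0,0,0.001,0,0,0,0],[0,0,0.001,0,0,0,0],[0,0,0.001,0,0,0,0],[0,0,0,0,0,0,0],[0,0,0,0,0,0,0]]}
}}

```text
clock: 9.85
tcp_pos: [0.5346, 0.263, 0.1756]
eef_rot: [-0.066, 0.998, -0.0, -0.0]
wrist_force: [-1.3, -1.0, -0.1]
grip_width: 0.0142
gripper_force: 68.6
```

Call:
{"name": "shift_gripper", "arguments": {
  "plan": {"increments": [[0,0,0.001,0,0,0,0],[0,0,0.001,0,0,0,0],[0,0,0.001,0,0,0,0],[0,0,0.001,0,0,0,0],[0,0,0,0,0,0,0],[0,0,0,0,0,0,0]]}
}}

```text
clock: 10.45
tcp_pos: [0.5346, 0.263, 0.1716]
eef_rot: [-0.066, 0.998, -0.0, -0.0]
wrist_force: [-0.5, 0.4, 0.0]
grip_width: 0.0145
gripper_force: 68.6
```

Call:
{"name": "shift_gripper", "arguments": {
  "plan": {"increments": [[0,0,0.001,0,0,0,0],[0,0,0.001,0,0,0,0],[0,0,0.001,0,0,0,0],[0,0,0.001,0,0,0,0],[0,0,0,0,0,0,0],[0,0,0,0,0,0,0]]}
}}

```text
clock: 11.05
tcp_pos: [0.5346, 0.263, 0.1679]
eef_rot: [-0.066, 0.998, -0.0, -0.0]
wrist_force: [-2.5, -1.4, 3.2]
grip_width: 0.0145
gripper_force: 69.0
```

Call:
{"name": "shift_gripper", "arguments": {
  "plan": {"increments": [[0,0,0.002,0,0,0,0],[0,0,0.002,0,0,0,0],[0,0,0.002,0,0,0,0],[0,0,0.001,0,0,0,0],[0,0,0,0,0,0,0],[0,0,0,0,0,0,0]]}
}}

```text
clock: 11.65
tcp_pos: [0.5346, 0.2631, 0.1608]
eef_rot: [-0.066, 0.998, 0.0, -0.0]
wrist_force: [-3.1, -0.6, 4.8]
grip_width: 0.0142
gripper_force: 69.1
```

Call:
{"name": "shift_gripper", "arguments": {
  "plan": {"increments": [[0,0,0.001,0,0,0,0],[0,0,0.001,0,0,0,0],[0,0,0.001,0,0,0,0],[0,0,0.001,0,0,0,0],[0,0,0,0,0,0,0],[0,0,0,0,0,0,0]]}
}}

```text
clock: 12.25
tcp_pos: [0.5346, 0.263, 0.1571]
eef_rot: [-0.066, 0.998, 0.0, 0.0]
wrist_force: [-4.2, -0.8, 6.2]
grip_width: 0.0142
gripper_force: 69.4
```

Call:
{"name": "shift_gripper", "arguments": {
  "plan": {"increments": [[0,0,0.001,0,0,0,0],[0,0,0.001,0,0,0,0],[0,0,0.001,0,0,0,0],[0,0,0,0,0,0,0],[0,0,0,0,0,0,0]]}
}}

```text
clock: 12.75
tcp_pos: [0.5347, 0.2631, 0.1544]
eef_rot: [-0.066, 0.998, 0.0, 0.0]
wrist_force: [-5.1, -1.7, 7.7]
grip_width: 0.0143
gripper_force: 69.6
```

Call:
{"name": "shift_gripper", "arguments": {
  "plan": {"increments": [[0.0004,0,0.001,0,0,0,0],[0.0003,0,0.001,0,0,0,0],[0,0,0,0,0,0,0],[0,0,0,0,0,0,0],[0,0,0,0,0,0,0]]}
}}

```text
clock: 13.25
tcp_pos: [0.5346, 0.263, 0.153]
eef_rot: [-0.066, 0.998, 0.0, 0.001]
wrist_force: [-4.0, -1.3, 9.2]
grip_width: 0.0145
gripper_force: 69.9
```

```bash
python3 - <<'E'
from h import *
a=env.snapshot("scene")
F=[]
for _ in range(8): env.snapshot("top"); o=env.observe();F.append(o["wrist_force"])
print(np.mean(F,0),o["tcp_pos"],o["clock"],o["ft_torque"])
cv2.imwrite("pics/s1.png",cv2.resize(cv2.convertScaleAbs(a[160:320,150:310],alpha=1.5,beta=10),None,fx=3.7,fy=3.7,interpolation=cv2.INTER_CUBIC))
E
```

```text
[-4.48587312 -1.74352851  9.11642193] [0.53457769 0.2630408  0.1529754 ] 13.7 [-0.32550717  0.73218736  0.05574209]
```

View pics/s1.png

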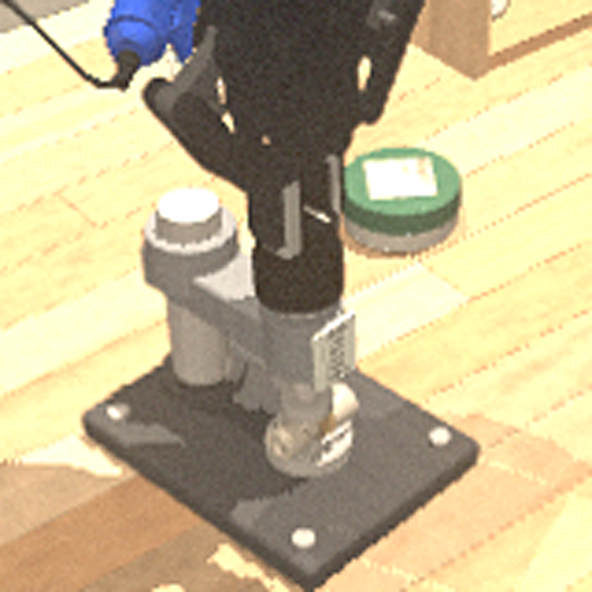

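```bash
python3 -c "
from station import env
print(env.job_done())"
```

```text
the job is handed in; nothing more can be done
None
```

I fitted the knob on the D-shaft and pushed it home. It was still gripped and pressing with about 9 N when I handed the job in at about 13.7 s. The spindle is about 17 mm down and the foot gives about 4 mm on the coupling; both are worked out from tool height and push force, and the last picture agrees. No verdict was returned.

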